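# Emboss a tag through the press guard

## Task

Emboss the tag that lies in the small press: reach down through the guard's window and press the clamp lever (the one with the round pad) fully down, where it stays; then, through the other window, press the embossing lever (rectangular pad) fully down, keep it down for a good second and let it come back up. Do not touch the guard or any other part of the press frame, do not press the embossing lever before the tag is clamped, and leave the things lying around where they are.

Things in the scene. Friction and masses are not known exactly. Their poses are not given: they have to be found in the camera images.
- press: Tag embossing press, fixed; base plate 200x250x22 mm. Origin at table level, x from its front to its back, y to its left, z up. The guard is a level grey plate on four posts, 5 mm thick, top 125 mm above the table, spanning x -67 to +39, y -120 to +120 mm, with two windows; thin rods run round its front and sides below. Frame = base, anvil, posts, rods, guard plate.
- window_left (a point): Centre of the guard's left window (+y side), at the plate's top face, 125 mm above the table: a rectangular hole 66 mm (press x) by 76 mm (press y). One lever ends below it; which lever is under which window changes.
- window_right (a point): The same for the right window (-y side), 120 mm from the left one. Each lever is hinged behind the guard, 89 mm behind the window's centre, 86 mm above the table, and its pad lies in the middle of its window.
- clamp_pad (a point): Centre of the top face of the clamp lever's pad: the ROUND black pad, 30 mm across, 12 mm thick. With the lever up it lies about 15 mm below the top of the guard (about 110 mm above the table); pressed fully down it is about 38 mm below the top of the guard (87 mm above the table) and has moved 3 mm towards the press's front.
- emboss_pad (a point): Centre of the top face of the embossing lever's pad: the RECTANGULAR black pad, 26 mm (x) by 50 mm (y), 10 mm thick. Same heights and travel as the round pad.
- clamp_lever (a joint): Angle of the clamp lever: 0 = up, 0.26 rad = fully down on its stop (pad 23 mm lower). Stiff hinge, takes about 5 N at the pad and stays where it is left.
- emboss_lever (a joint): Angle of the embossing lever: 0 = up, 0.26 rad = fully down on its stop (pad 23 mm lower). Sprung: 3 to 4 N at the pad to start, about 8 N when fully down; comes back up by itself when let go.
- tape_roll: Bystander, loose: flat red roll of tape, 92 mm across, 19 high, lying on the table near the press; origin at the centre of its underside.
- marker: Bystander, loose: felt marker, 138x19x18 mm, lying on the table near the press; origin at the centre of its underside.
- label_roll: Bystander, loose: white roll of labels, 68 mm across, 50 high, standing on its end, lying on the table near the press; origin at the centre of its underside.
- cutter: Bystander, loose: yellow snap cutter, 154x19x15 mm, lying on the table near the press; origin at the centre of its underside.
- mouse: Bystander, loose: black computer mouse, 123x59x39 mm, lying on the table near the press; origin at the centre of its underside.

How it is judged:
By the outcome, as a careful person would: the job done as asked, in the order asked, and still so for the second after the job is handed in, with the robot touching nothing.
It also fails if it takes over 48 s, if anything falls off the work surface, if the arm or the gripper's body presses on something with over 40 N, if the wrist force passes 120 N, or if a joint passes its speed limit or range.

## Robot

A 6-joint arm with a two-finger parallel gripper is mounted at the origin on a cart in front of the work surface, level with it; the furniture and walls round the work are solid. World frame = base frame: x ahead of the robot, y to its left, z up, the work surface at z = 0. Lengths are in m, angles in rad, forces in N, time in s.
With the tool pointing down it reaches from about 0.325 to 0.775 m from the base axis. Payload 5.5 kg.
Tool frame: the origin (TCP) lies midway between the tips of the shut fingers; the grasp point (between the pads) lies 19 mm behind it; z points along the fingers, y is the line along which they close (so a half turn about z gives the same grasp; the last joint's range is limited). The gripper opens to 88 mm and grips with 3 to 60 N. Pads are 20 mm wide; open, the fingers measure 115 mm over their backs; the gripper's body (75 mm by 178 mm) begins 61 mm behind the grasp point.
Start: joints at [-1.293, 0.091, 1.231, -0, 1.82, -0.057], TCP at [0.197, -0.567, 0.223] pointing down, gripper open.
Joint ranges: [-2.87, 2.87], [-0.86, 2.18], [0.17, 2.46], [-1.51, 4.65], [0.06, 2.69], [-2.65, 2.65]. Speed limits (rad/s): [2.57, 2.57, 3.01, 3.14, 3.14, 3.14].

## Interface

Orientations are given as a unit quaternion [x, y, z, w].
In Python, from plant import bot gives the robot as it stands. The module is installed in compiled form; this text tells all that it offers.
- The arm moves only by the tool apply_moves, never from a script. Its argument "steps" is a list of rows, each a list of 7 numbers: the turn, a rotation vector about the tool's x, y, z in units of 10 degrees (1.0 is 10 degrees), then the shift along the tool's x, y, z in units of 30 mm (1.0 is 30 mm), then the closure, from -1 (fully open) to 1 (shut). A call has 1 to 10 rows; each row is the pose to reach, as a shift and turn from the pose commanded when the call began, along the tool's axes at that moment; what a row does not reach only later rows make up. A row lasts 1/8 s, in which the tool goes at most 62.5 mm and 10.7 degrees, less where a joint would pass 70% of its speed; a pose out of reach is approached as far as the arm can. A call with a gripper value outside its range is refused whole. The fingers move at their own pace and stop on an object; "newtons" is the grip in N (left out, the last holds). Time passes only in rows, so rows that repeat a pose let the fingers close. It gives the time, the measured TCP pose, the force, the opening and the grip force at its end, in the units of the state.
- bot.read_state(): the state, without advancing time (a new reading comes with each control period).
- bot.snapshot(name): name is "side" or "top"; returns a dict with "img" (384x512x3 uint8, red, green, blue), "camera_matrix" (3x3 intrinsics, pixels), "rvec" (rotation vector, rad) and "tvec" (3), from world to camera coordinates, as OpenCV has them. Camera axes: x right, y down, z forward; pixel columns grow to the right and rows downward; lengths in m; the calibration is good to about 2 mm. A picture is of the moment at which its call begins. There is no depth.
- bot.finish_job(): hands the job in; it is judged then, once.
Trained networks look in the newest picture that a camera, given by its name, has taken for a name from the list of things; names that differ only in an ending like _2 or _b are one class to them, and where a whole thing is asked for, a point or a joint stands for the part that bears it (a point fixed in the world has none). Each returns a list of dicts, best first, with "conf" (0 to 1); they miss things now and then, are a little off and sometimes report something else, mostly with a low value. They report only what shows in the picture. A call takes as long as a camera call.
- bot.search_frame(label, camera): "location" ([x, y, z] in m, in the coordinates of the camera as it stood for that picture, good to about 4 mm: the middle of the surface that is visible of it).
- bot.landmark_of(label, camera): "location" ([x, y, z] in m, in the coordinates of the camera as it stood for that picture, good to about 4 mm: a listed point, or the origin of a listed thing).
The state is a dict: "t": time; "qpos": joint angles; "qd": joint speeds; "effort": joint torques, N m; "tcp_pos": TCP position; "orientation": TCP orientation; "force": force on the tool from outside, world axes, zero at the start; "torque": the same for the moment, N m; "opening": finger opening in m; "grasp_force": force on a finger pad.
Only numpy, scipy, OpenCV 4.12 (cv2) and the standard library are available. Lean on these libraries where they do the work, as an engineer would, in place of code of your own. Each camera call takes 0.05 s, during which the arm holds its last target. There are 200 camera calls.

## Working session

There is one attempt and no reset: what is moved stays moved. The work goes in short steps, Python scripts to look and compute and a tool call to move; the robot and the scene stay as the last step left them, time stands still between calls to the robot, and variables do not carry over. Pictures are saved under pics/ and viewed, at most 10 in all, crops included, and the job is handed in when it is done.

Besides the shell and the picture viewer there is one more tool, called after ">>>" as name([rows], argument=value, ...), one row to a line, values as JSON. apply_moves: Moves the arm, as the interface text tells. Its arguments: {"type":"object","properties":{"steps":{"type":"array","items":{"type":"array","items":{"type":"number"}}},"newtons":{"type":"number"}},"required":["steps"]}

```bash
mkdir -p pics; cat > h.py <<'E'
import numpy as np, cv2
from plant import bot
from scipy.spatial.transform import Rotation as R
def look(cam,fn=None):
    s=bot.snapshot(cam)
    if fn: cv2.imwrite('pics/'+fn,s['img'][:,:,::-1])
    return s
def w(s,p):
    M=cv2.Rodrigues(np.array(s['rvec'],float))[0]
    return M.T@(np.array(p)-np.array(s['tvec']).ravel())
def px(s,P):
    return cv2.projectPoints(np.array([P],float),np.array(s['rvec'],float),np.array(s['tvec'],float),np.array(s['camera_matrix']),None)[0].ravel()
E
python3 - <<'E'
from h import *
for c in('top','side'):
    s=look(c,c+'0.png')
    print(c,w(s,[0,0,0]).round(3))
    for n in('press','window_left','window_right','clamp_pad','emboss_pad'):
        for d in bot.landmark_of(n,c)[:2]:
            P=w(s,d['location']); print(n,round(d['conf'],2),P.round(4),px(s,P).round())
    for n in('tape_roll','marker','label_roll','cutter','mouse'):
        for d in bot.landmark_of(n,c)[:1]:
            P=w(s,d['location']); print(n,round(d['conf'],2),P.round(3))
print(bot.read_state())
E
```

```text
top [ 0.343 -0.217  1.103]
press 0.67 [ 0.5638 -0.304   0.0027] [281. 184.]
window_left 0.64 [ 0.5665 -0.2444  0.1267] [262. 175.]
window_left 0.24 [ 0.5403 -0.3653  0.1104] [307. 184.]
window_right 0.67 [ 0.5367 -0.359   0.1271] [306. 184.]
window_right 0.51 [ 0.4533 -0.4636 -0.0032] [336. 220.]
clamp_pad 0.53 [ 0.541  -0.365   0.1104] [307. 184.]
clamp_pad 0.35 [ 0.5672 -0.2433  0.1253] [262. 174.]
emboss_pad 0.77 [ 0.5676 -0.2431  0.1101] [262. 176.]
tape_roll 0.93 [ 0.421 -0.211 -0.   ]
marker 0.62 [ 0.426 -0.352 -0.002]
label_roll 0.81 [ 0.45  -0.461 -0.   ]
cutter 0.71 [0.365 0.069 0.001]
mouse 0.83 [ 0.593  0.114 -0.002]
side [ 0.478 -1.445  0.611]
press 0.62 [ 0.5663 -0.3068 -0.0019] [272. 239.]
window_right 0.96 [ 0.5378 -0.3628  0.1265] [264. 206.]
clamp_pad 0.52 [ 0.5401 -0.3641  0.1045] [265. 213.]
emboss_pad 0.55 [ 0.3645  0.0612 -0.0023] [211. 190.]
emboss_pad 0.46 [ 0.5678 -0.2437  0.1107] [273. 194.]
tape_roll 0.6 [ 0.422 -0.211  0.004]
marker 0.69 [ 0.425 -0.35   0.001]
label_roll 0.83 [ 0.458 -0.458 -0.001]
cutter 0.56 [ 0.539 -0.364  0.127]
{'t': 1.1, 'qpos': array([-1.29267947e+00,  9.11001216e-02,  1.23072175e+00, -3.68098852e-05,
        1.81980499e+00, -5.66750308e-02]), 'qd': array([-5.50423754e-04, -2.32513136e-03,  2.24131288e-05, -1.87206002e-03,
       -5.35331976e-04, -9.41666972e-05]), 'effort': array([-1.66333234e-04, -4.46211040e+01, -4.06506979e+01,  6.95285364e-02,
        1.95738795e-02,  9.00974442e-06]), 'tcp_pos': array([ 0.19714551, -0.56669139,  0.22261885]), 'orientation': array([ 9.86022741e-01,  1.66610788e-01, -1.96180613e-05, -1.50285198e-05]), 'force': array([ 0.08860845, -0.10026294, -0.1969826 ]), 'torque': array([ 0.06837169,  0.02379121, -0.02556664]), 'grasp_force': 0.0, 'opening': 0.08782419061681074}
```

```bash
python3 - <<'E'
import cv2,numpy as np
a=cv2.imread('pics/top0.png')[120:250,210:370];b=cv2.imread('pics/side0.png')[140:280,190:350]
cv2.imwrite('pics/c.png',np.hstack([cv2.resize(a,(400,325),interpolation=2),cv2.resize(b,(371,325),interpolation=2)]))
E
```

```text
(no output)
```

View pics/c.png

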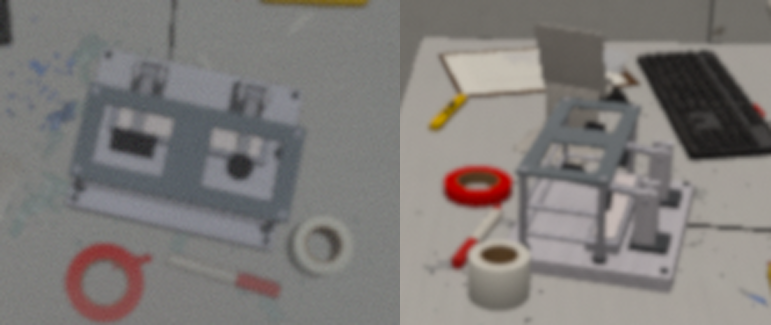

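View pics/top0.png

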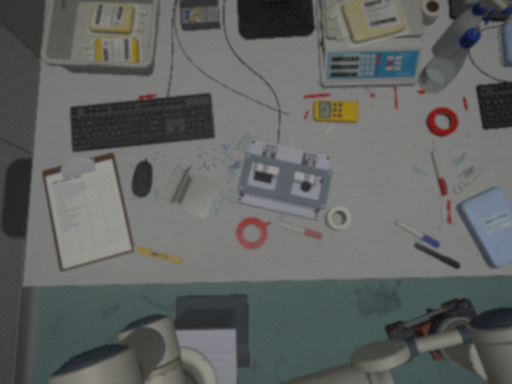

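The round pad is under the right window (px 307,185) and the rectangular one under the left (264,177), as the networks say. A tall grey thing stands to the left of the press, near (195,190), so I'll check it.

View pics/side0.png

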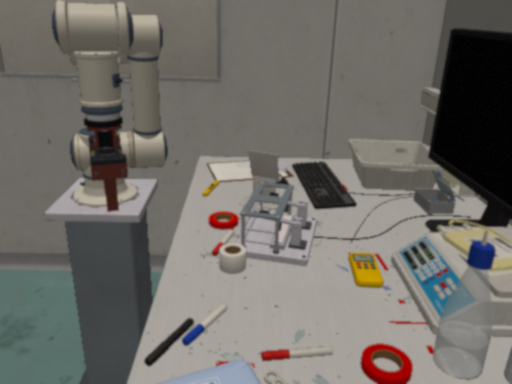

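```bash
python3 - <<'E'
from h import *
# solid grey thing: top-cam rays at z levels
s=look('top'); M=cv2.Rodrigues(np.array(s['rvec'],float))[0]; C=w(s,[0,0,0])
def ray(s,u,v,z):
    M=cv2.Rodrigues(np.array(s['rvec'],float))[0]; C=w(s,[0,0,0])
    d=M.T@np.linalg.inv(s['camera_matrix'])@[u,v,1]; return (C+d*(z-C[2])/d[2]).round(3)
for p in((190,168),(172,202),(190,172),(182,202),(205,217),(219,182)): print(p,[ray(s,*p,z)[:2] for z in(0,.1,.2)])
t=look('side')
for P in([.5,-.08,0],[.5,-.08,.1],[.5,-.08,.2],[.55,0,.2],[.5,0,.2]): print(P,px(t,P).round())
E
```

```text
(190, 168) [array([ 0.621, -0.027]), array([ 0.596, -0.044]), array([ 0.571, -0.062])]
(172, 202) [array([0.517, 0.026]), array([0.501, 0.004]), array([ 0.485, -0.018])]
(190, 172) [array([ 0.608, -0.027]), array([ 0.584, -0.044]), array([ 0.56 , -0.062])]
(182, 202) [array([ 0.516, -0.004]), array([ 0.501, -0.023]), array([ 0.485, -0.042])]
(205, 217) [array([ 0.47 , -0.073]), array([ 0.458, -0.086]), array([ 0.446, -0.099])]
(219, 182) [array([ 0.575, -0.116]), array([ 0.554, -0.125]), array([ 0.533, -0.134])]
[0.5, -0.08, 0] [249. 205.]
[0.5, -0.08, 0.1] [249. 178.]
[0.5, -0.08, 0.2] [250. 148.]
[0.55, 0, 0.2] [265. 142.]
[0.5, 0, 0.2] [250. 141.]
```

Plan: turn the tool so that its wide axis lies along press x, clear of the standing sheet. Shut the fingers and go above the round pad.

>>> apply_moves([
  [0, 0, -1, 2, 0, 0, 1],
  [0, 0, -2, 4, -0.5, 0, 1],
  [0, 0, -3, 6, -1, 0, 1],
  [0, 0, -4, 8, -1.5, 0, 1],
  [0, 0, -5, 10, -2, 0, 1],
  [0, 0, -5.65, 12, -2.4, 0, 1],
  [0, 0, -5.65, 12.98, -2.64, 0, 1],
  [0, 0, -5.65, 12.98, -2.64, 0, 1],
  [0, 0, -5.65, 12.98, -2.64, 0, 1],
  [0, 0, -5.65, 12.98, -2.64, 0, 1],
], newtons=20)

```text
t: 2.45
tcp_pos: [0.5379, -0.365, 0.2229]
orientation: [0.79, 0.613, -0.0, 0.0]
force: [0.0, -0.0, -0.2]
opening: 0.0003
grasp_force: 0.0
```

```bash
cat > g.py <<'E'
from h import *
import sys
def to(P):
    st=bot.read_state(); m=R.from_quat(st['orientation']).as_matrix()
    print('t',st['t'],'tcp',st['tcp_pos'].round(4),'F',st['force'].round(2),'op',round(st['opening'],4),'q',st['qpos'].round(2))
    print('R',m.round(3).tolist(),'units',(m.T@(np.array(P)-st['tcp_pos'])/.03).round(3))
to(eval(sys.argv[1]))
E
python3 g.py [.539,-.3635,.15]
python3 - <<'E'
from h import *
a=look('top')['img'][120:250,210:370];b=look('side')['img'][110:280,190:350]
cv2.imwrite('pics/c2.png',np.hstack([cv2.resize(a,(400,325),interpolation=2),cv2.resize(b,(371,325),interpolation=2)])[:,:,::-1])
E
```

```text
t 2.45 tcp [ 0.5379 -0.365   0.2229] F [ 0.03 -0.   -0.24] op 0.0003 q [-0.65  0.23  1.08 -0.    1.83 -0.4 ]
R [[0.249, 0.968, 0.0], [0.968, -0.249, -0.0], [-0.0, 0.0, -1.0]] units [0.059 0.024 2.43 ]
```

View pics/c2.png

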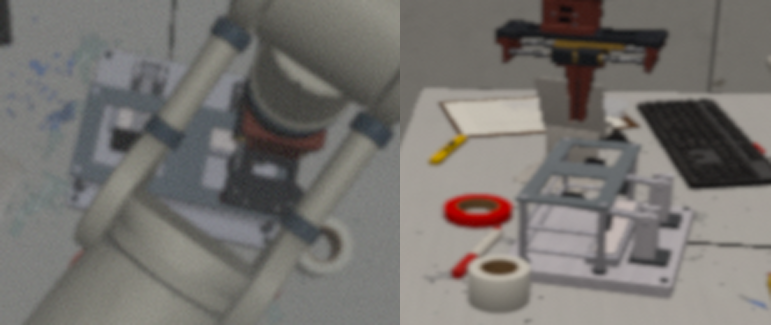

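The shut fingers stand over the right window. I'll go down in stages.

>>> apply_moves([
  [0, 0, 0, 0.06, 0.02, 1.5, 1],
  [0, 0, 0, 0.06, 0.02, 3, 1],
  [0, 0, 0, 0.06, 0.02, 3.5, 1],
  [0, 0, 0, 0.06, 0, 3.8, 1],
  [0, 0, 0, 0.06, 0, 4.1, 1],
  [0, 0, 0, 0.06, 0, 4.1, 1],
])

```text
t: 3.3
tcp_pos: [0.5398, -0.3628, 0.1009]
orientation: [0.79, 0.613, 0.0, 0.001]
force: [0.6, -1.2, -0.2]
opening: 0.0005
grasp_force: 0.0
```

```bash
python3 g.py [.539,-.3635,.086]
```

```text
t 3.3 tcp [ 0.5398 -0.3628  0.1009] F [ 0.57 -1.23 -0.19] op 0.0005 q [-0.64  0.23  1.29 -0.    1.62 -0.39]
R [[0.247, 0.969, 0.002], [0.969, -0.247, -0.002], [-0.001, 0.002, -1.0]] units [-0.028 -0.02   0.497]
```

>>> apply_moves([
  [0, 0, 0, 0, -0.03, 0.2, 1],
  [0, 0, 0, 0, -0.05, 0.35, 1],
  [0, 0, 0, 0, -0.05, 0.35, 1],
])

```text
t: 3.68
tcp_pos: [0.5384, -0.3621, 0.0892]
orientation: [0.79, 0.613, 0.0, 0.001]
force: [1.5, -1.8, 2.9]
opening: 0.0002
grasp_force: 1.1
```

```bash
python3 g.py [.539,-.3635,.085]
python3 - <<'E'
from h import *
b=look('side')['img'][130:280,190:350]
cv2.imwrite('pics/c3.png',cv2.resize(b,(640,600),interpolation=2)[:,:,::-1])
E
```

```text
t 3.675 tcp [ 0.5384 -0.3621  0.0892] F [ 1.54 -1.75  2.85] op 0.0002 q [-0.64  0.23  1.31  0.    1.6  -0.39]
R [[0.247, 0.969, 0.001], [0.969, -0.247, -0.001], [-0.0, 0.001, -1.0]] units [-0.039  0.031  0.14 ]
```

View pics/c3.png

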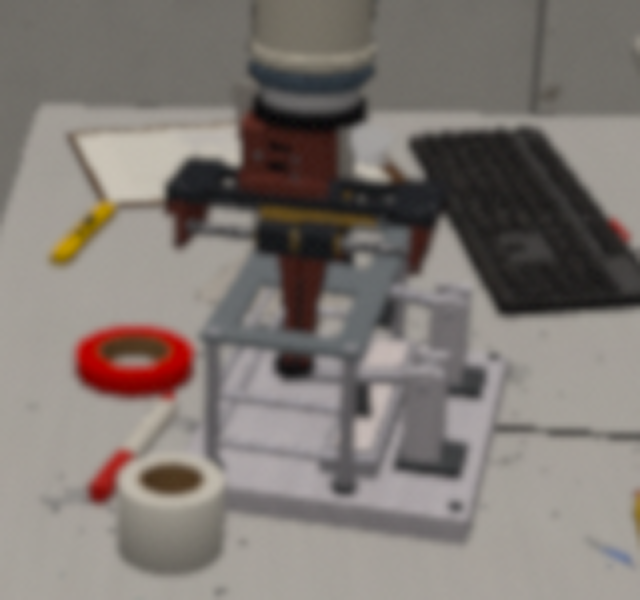

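The finger presses the round pad (295,365), well inside the window and with the body clear of the guard. I'll push on to the stop.

>>> apply_moves([
  [0, 0, 0, -0.02, 0, 0.1, 1],
  [0, 0, 0, -0.02, 0, 0.2, 1],
  [0, 0, 0, -0.02, 0, 0.25, 1],
  [0, 0, 0, -0.02, 0, 0.25, 1],
])

```text
t: 4.22
tcp_pos: [0.5384, -0.3623, 0.0874]
orientation: [0.79, 0.614, 0.001, 0.002]
force: [-6.8, 6.0, 24.2]
opening: 0.0002
grasp_force: 12.2
```

The clamp lever is on its stop (24 N, z 0.0874). Now up, across, and a check.

>>> apply_moves([
  [0, 0, 0, 0, 0, -1, 1],
  [0, 0, 0, 0, 0, -2.5, 1],
  [0, 0, 0, 0, 0, -3.5, 1],
  [0, 0, 0, 1.5, 0, -3.5, 1],
  [0, 0, 0, 3, 0, -3.5, 1],
  [0, 0, 0, 4.08, -0.03, -3.5, 1],
  [0, 0, 0, 4.08, -0.03, -3.5, 1],
  [0, 0, 0, 4.08, -0.03, -3.5, 1],
])

```text
t: 5.22
tcp_pos: [0.5667, -0.244, 0.1858]
orientation: [0.79, 0.613, -0.001, -0.001]
force: [-0.3, 0.4, -0.3]
opening: 0.0005
grasp_force: 0.0
```

```bash
python3 g.py [.5677,-.2434,.12]
python3 - <<'E'
from h import *
s=look('side')
for n in('clamp_pad','emboss_pad'):
    for d in bot.landmark_of(n,'side')[:2]: print(n,round(d['conf'],2),w(s,d['location']).round(4))
b=s['img'][130:280,190:350]
cv2.imwrite('pics/c4.png',cv2.resize(b,(640,600),interpolation=2)[:,:,::-1])
E
```

```text
t 5.225 tcp [ 0.5667 -0.244   0.1858] F [-0.31  0.42 -0.33] op 0.0005 q [-0.46  0.13  1.25 -0.    1.76 -0.21]
R [[0.247, 0.969, -0.002], [0.969, -0.247, 0.0], [-0.0, -0.002, -1.0]] units [0.027 0.03  2.193]
clamp_pad 0.69 [ 0.5701 -0.2488  0.1225]
clamp_pad 0.6 [ 0.5349 -0.363   0.0879]
emboss_pad 0.51 [ 0.5707 -0.2465  0.1106]
```

View pics/c4.png

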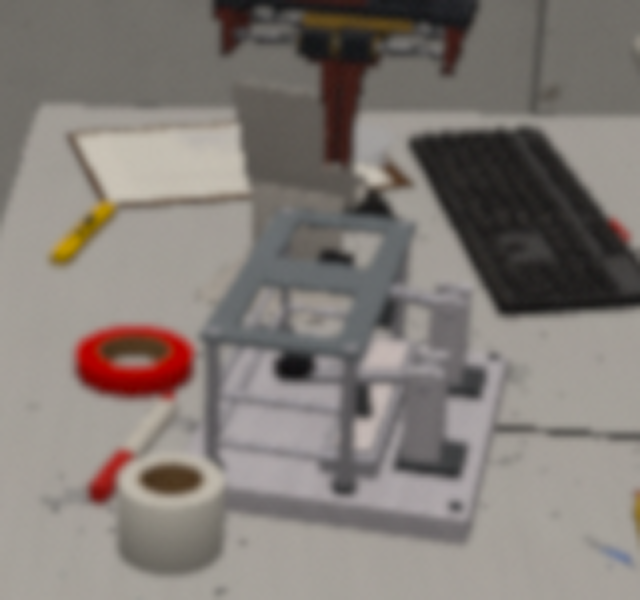

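The round pad stays down (295,363; z 0.088) and the fingers are over the left window. Now press the embossing lever.

>>> apply_moves([
  [0, 0, 0, 0.03, 0.03, 1.2, 1],
  [0, 0, 0, 0.03, 0.03, 2.2, 1],
  [0, 0, 0, 0.03, 0, 2.6, 1],
  [0, 0, 0, 0.03, -0.03, 2.9, 1],
  [0, 0, 0, 0.03, -0.05, 3.15, 1],
  [0, 0, 0, 0.03, -0.05, 3.3, 1],
  [0, 0, 0, 0.03, -0.05, 3.4, 1],
  [0, 0, 0, 0.03, -0.05, 3.4, 1],
])

```text
t: 6.38
tcp_pos: [0.5654, -0.2429, 0.0875]
orientation: [0.79, 0.613, -0.0, 0.001]
force: [-6.8, 1.7, 8.7]
opening: 0.0007
grasp_force: 4.9
```

A little further to be sure it is on the stop, then hold.

>>> apply_moves([
  [0, 0, 0, 0, 0, 0.07, 1],
  [0, 0, 0, 0, 0, 0.1, 1],
  [0, 0, 0, 0, 0, 0.1, 1],
  [0, 0, 0, 0, 0, 0.1, 1],
  [0, 0, 0, 0, 0, 0.1, 1],
  [0, 0, 0, 0, 0, 0.1, 1],
  [0, 0, 0, 0, 0, 0.1, 1],
  [0, 0, 0, 0, 0, 0.1, 1],
  [0, 0, 0, 0, 0, 0.1, 1],
  [0, 0, 0, 0, 0, 0.1, 1],
])

```text
t: 7.62
tcp_pos: [0.5655, -0.243, 0.0871]
orientation: [0.79, 0.613, 0.0, 0.001]
force: [-12.6, 4.3, 18.3]
opening: 0.0002
grasp_force: 10.1
```

>>> apply_moves([
  [0, 0, 0, 0, 0, 0, 1],
  [0, 0, 0, 0, 0, 0, 1],
])

```text
t: 7.88
tcp_pos: [0.5655, -0.243, 0.0871]
orientation: [0.79, 0.613, 0.0, 0.001]
force: [-12.2, 4.2, 18.1]
opening: 0.0004
grasp_force: 10.1
```

On the stop (18 N) and held for 1.5 s. Lift slowly at first, then clear.

>>> apply_moves([
  [0, 0, 0, 0, 0.05, -0.5, 1],
  [0, 0, 0, 0, 0.05, -1.2, 1],
  [0, 0, 0, 0, 0.05, -2.5, 1],
  [0, 0, 0, 0, 0.05, -4, 1],
  [0, 0, 0, 0, 0.05, -4.5, 1],
  [0, 0, 0, 0, 0.05, -4.5, 1],
])

```text
t: 8.62
tcp_pos: [0.5679, -0.243, 0.2176]
orientation: [0.79, 0.613, 0.001, 0.001]
force: [0.3, -0.3, 0.1]
opening: 0.0004
grasp_force: 0.0
```

```bash
python3 g.py [.5677,-.2434,.22]
python3 - <<'E'
from h import *
s=look('side')
for n in('clamp_pad','emboss_pad'):
    for d in bot.landmark_of(n,'side')[:2]: print(n,round(d['conf'],2),w(s,d['location']).round(4))
b=s['img'][130:280,190:350]
cv2.imwrite('pics/c5.png',cv2.resize(b,(640,600),interpolation=2)[:,:,::-1])
E
```

```text
t 8.625 tcp [ 0.5679 -0.243   0.2176] F [ 0.3  -0.26  0.09] op 0.0004 q [-0.46  0.14  1.19  0.    1.81 -0.21]
R [[0.247, 0.969, 0.002], [0.969, -0.247, -0.001], [-0.0, 0.002, -1.0]] units [-0.015 -0.004 -0.079]
clamp_pad 0.58 [ 0.5334 -0.3618  0.088 ]
emboss_pad 0.48 [ 0.567  -0.248   0.1099]
```

View pics/c5.png

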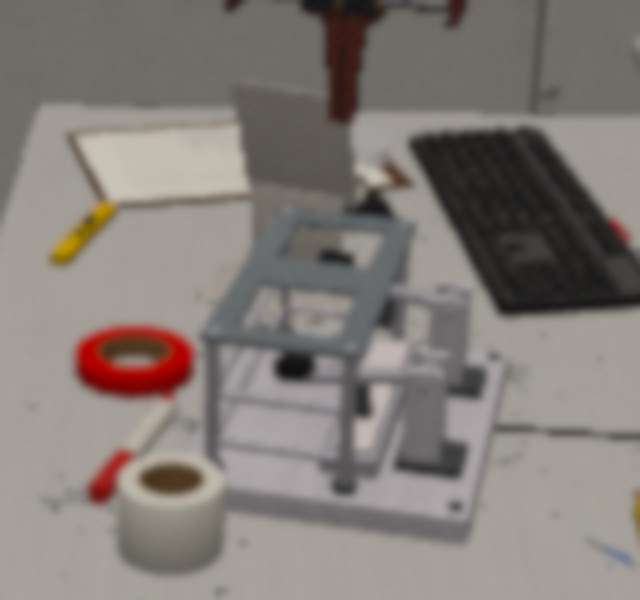

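The clamp pad is down (295,363), the embossing pad is back up (335,258), nothing has moved, and the arm is clear.

```bash
python3 -c "
from plant import bot
print(bot.finish_job())"
```

```text
the job is handed in; nothing more can be done
None
```

I clamped the tag, held the embossing lever on its stop for about 1.5 s and let it come back up, then handed the job in at about 9 s; the last picture shows the clamp down and the bystanders in view unmoved, but the hand-in gave no verdict.

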